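# Test the spring catch of a sliding-lid box

## Robot

A 6-joint arm with a two-finger parallel gripper is mounted at the origin on the work surface. World frame = base frame: x ahead of the robot, y to its left, z up, the work surface at z = 0. Lengths are in m, angles in rad, forces in N, time in s.
With the tool pointing down it reaches from about 0.3 to 0.875 m from the base axis. Payload 6.4 kg.
Tool frame: the origin (TCP) lies between the finger pads; the fingertips stand 14 mm ahead of it and the grasp point (between the pads) lies 5 mm behind it; z points along the fingers, y is the line along which they close (so a half turn about z gives the same grasp; the last joint's range is limited). The gripper opens to 88 mm and grips with 3 to 60 N. Pads are 18 mm wide; open, the fingers measure 123 mm over their backs; the gripper's body (75 mm by 187 mm) begins 45 mm behind the grasp point.
Start: joints at [-1.326, 0.181, 1.607, -0, 1.354, -0.206], TCP at [0.251, -0.518, 0.232] pointing down, gripper open.
Joint ranges: [-2.99, 2.99], [-0.89, 2.07], [0.3, 2.58], [-1.14, 4.28], [0, 2.63], [-3.12, 3.12]. Speed limits (rad/s): [2.57, 2.57, 3.01, 3.14, 3.14, 3.14].

## Interface

Orientations are given as a 3x3 rotation matrix whose columns are the frame's x, y, z axes.
In Python, from workcell import * gives the robot as it stands. Calls block until the motion is done:
- move_ptp(position, orientation): joint-space move of the TCP to a pose.
- move_l(position, velocity=0.15, orientation=None): straight line of the TCP; orientation=None keeps the orientation; velocity is the mean speed in m/s.
- set_joints(angles): joint-space move.
- let_go() and grasp(): open the fingers fully, or close them until they stop; the grip force is fixed at half the most.
- hold(seconds).
- inverse_kinematics(position, orientation): joint angles nearest the present ones, or None.
- sense(): the state.
- capture(name): name is "side" or "top"; returns (picture, depth): 400x640x3 uint8, red, green, blue; 400x640 float32, m along the optical axis (not along the pixel's ray), 0 where there is no reading.
- calibration(name): a dict with "intrinsics" (3x3 intrinsics, pixels), "k1" (the pictures are not rectified: a ray, as slopes to the right and down, at radius r is drawn at 1 + k1 r^2 times it, then the intrinsics apply), "R" (3x3) and "t" (3): a world point X has camera coordinates R X + t. Camera axes: x right, y down, z forward; pixel columns grow to the right and rows downward; lengths in m; the calibration is good to about 2 mm. A picture is of the moment at which its call begins. calibration takes no time and is no camera call.
A pose or a line that the arm cannot do raises Unreachable and nothing moves.
- close_job(): hands the job in; it is judged then, once.
Trained networks look in the newest picture that a camera, given by its name, has taken for a name from the list of things; names that differ only in an ending like _2 or _b are one class to them, and where a whole thing is asked for, a point or a joint stands for the part that bears it (a point fixed in the world has none). Each returns a list of dicts, best first, with "p" (0 to 1); they miss things now and then, are a little off and sometimes report something else, mostly with a low value. They report only what shows in the picture. A call takes as long as a camera call. They do not tell look-alikes from the thing itself.
- regions_of(camera, name): "region" (400x640 bool, what is visible of it) and "position" ([column, row] in pixels, amid what is visible of it).
- spot_point(camera, name): "position" ([column, row] in pixels: a listed point, or the origin of a listed thing).
The state is a dict: "time": time; "joint_positions": joint angles; "qvel": joint speeds; "joint_efforts": joint torques, N m; "ee_pos": TCP position; "orientation": TCP orientation; "wrist_force": force on the tool from outside, world axes, zero at the start; "wrist_torque": the same for the moment, N m; "gripper_width": finger opening in m; "finger_force": force on a finger pad.
Only numpy, scipy, OpenCV 4.12 (cv2) and the standard library are available. Lean on these libraries where they do the work, as an engineer would, in place of code of your own. Each camera call takes 0.05 s, during which the arm holds its last target. There are 200 camera calls.

## Task

Test the spring catch of the sliding-lid box: press its orange key until the catch clicks and the lid springs out, and feel what force that takes, never putting more than 20 N on the key. If it let go at between 6 and 12 N the catch is sound: push the lid home again until the catch clicks over it and holds it shut; if it took less or more than that, slide the lid fully open to its stop and leave it so for the catch to be changed. Do not ram the lid against its stops and leave the things around the box alone.

Things in the scene. Friction and masses are not known exactly. Their poses are not given: they have to be found in the camera images.
- box: Light plastic box with a teal sliding lid, 220 long (its x axis) x 110 x 74 mm high, stuck down on the shelf board by pads: it does not move. Origin: centre of its underside. The lid opens towards the box's +x; the spring catch sits in a dark housing (40 mm long, top 72 mm above the shelf) at the -x end. y is across the box, z up.
- catch_top (a point): Centre of the top face of the catch's orange key, 24 mm (along box x) x 32 mm, 85 mm above the shelf and 13 mm proud of the housing, 89.5 mm from the box's centre towards -x. Pressed straight down it gives against a spring (about 0.4 N per mm after an unknown preload of 0.5 to 13.5 N), lets the lid go at about 4 mm, bottoms at 6.5 mm and springs back up when let go.
- lid_rib (a point): Centre of the off-white pull rib on top of the lid; it moves with the lid. The rib is 10 mm thick (box x), 60 mm long (box y), 18 mm high: its top is 87 mm, its foot (the lid's top face) 69 mm above the shelf. With the lid shut it stands 5 mm to +x of the box's centre. Free space all round; the groove rails at the sides reach 74.5 mm.
- lid (a joint): How far the lid has slid open, m: 0 shut and held by the catch; it springs out to about 0.02 to 0.03 when the catch lets go; 0.105 fully open at its stop. It slides with about 1 N. Pushed back, it meets the catch's ramp at about 0.015, takes 5 to 15 N to ride over it, snaps past at about 0 and stops hard at -0.002. Short of the click the ejector pin pushes it out again.
- catch (a joint): How far the key is pressed, m: 0 up, about 0.004 lets the lid go, 0.0065 bottomed.
- cologne_mid (a point): Amber glass cologne bottle with black cap, 30 x 46 mm, 99 mm tall, loose beside the box; this point is on its axis, 50 mm up. Not to be disturbed.
- pin_dish: Round white ceramic pin dish, 86 mm across, 20 mm high, loose beside the box. Origin: centre of its underside. Not to be disturbed.
- cream_jar: White cream jar with a metal lid, 54 mm across, 52 mm tall, loose beside the box. Origin: centre of its underside. Not to be disturbed.
There are look-alikes about, which are no part of the job. Of the things that look like the box, the smallest one is meant.

How it is judged:
By the outcome, as a careful person would: the job done as asked, in the order asked, and still so for the second after the job is handed in, with the robot touching nothing.
It also fails if it takes over 54 s, if anything falls off the work surface, if the arm or the gripper's body presses on something with over 40 N, if the wrist force passes 120 N, or if a joint passes its speed limit or range.

## Working session

There is one attempt and no reset: what is moved stays moved. The work goes in short steps, each a Python script; the robot and the scene stay as the last script left them, time stands still between calls to the robot, and variables do not carry over. Pictures are saved under pics/ and viewed, at most 10 in all, crops included, and the job is handed in when it is done.

```bash
ls; mkdir -p pics; cat > h.py <<'E'
from workcell import *
import numpy as np, cv2
def ray(cam,px):
    c=calibration(cam);K=np.array(c["intrinsics"]);R=np.array(c["R"]);t=np.array(c["t"])
    d=np.array([(px[0]-K[0,2])/K[0,0],(px[1]-K[1,2])/K[1,1]]);u=d.copy()
    for _ in range(20): u=d/(1+c["k1"]*(u@u))
    return R,t,np.array([u[0],u[1],1.])
def at_depth(cam,px,z):
    R,t,r=ray(cam,px); return R.T@(r*z-t)
def at_height(cam,px,h):
    R,t,r=ray(cam,px); o=-R.T@t; d=R.T@r; return o+d*(h-o[2])/d[2]
def proj(cam,X):
    c=calibration(cam);K=np.array(c["intrinsics"]);p=np.array(c["R"])@X+np.array(c["t"]);u=p[:2]/p[2]
    u=u*(1+c["k1"]*(u@u)); return K[:2,:2]@u+K[:2,2]
def save(n,im): cv2.imwrite("pics/"+n,im[:,:,::-1])
E
python3 - <<'E'
from h import *
np.set_printoptions(precision=3,suppress=True)
ims=[]
for cam in("top","side"):
    im,d=capture(cam); save(cam+"0.png",im); np.save(cam+"d.npy",d); np.save(cam+"i.npy",im)
    for n in("catch_top","lid_rib","box","cologne_mid","pin_dish","cream_jar"):
        for r in spot_point(cam,n)[:4]:
            p=np.array(r["position"]); i=p.round().astype(int); z=d[min(max(i[1],0),399),min(max(i[0],0),639)]
            print(cam,n,round(r["p"],2),p,at_depth(cam,p,z) if z>0 else None)
    c=calibration(cam); print(-np.array(c["R"]).T@np.array(c["t"]))
print(sense()["time"])
E
```

```text
pics
top catch_top 0.74 [443.4 268. ] [ 0.334 -0.286  0.107]
top catch_top 0.67 [299.9 195.2] [0.487 0.023 0.087]
top catch_top 0.66 [208.3 340. ] [0.28  0.067 0.614]
top lid_rib 0.95 [217.  280.8] [0.299 0.188 0.112]
top lid_rib 0.89 [314.7 158.4] [ 0.572 -0.008  0.084]
top lid_rib 0.8 [464.9 217.3] [ 0.443 -0.335  0.11 ]
top box 0.87 [445.6 223.7] [ 0.431 -0.299  0.09 ]
top box 0.71 [226.3 282.6] [0.296 0.168 0.112]
top box 0.61 [314.7 165.5] [ 0.559 -0.008  0.07 ]
top cologne_mid 0.74 [356.4 217.6] [ 0.439 -0.101  0.098]
top cologne_mid 0.34 [316.5 166.3] [ 0.557 -0.012  0.072]
top pin_dish 0.95 [264.9 143.3] [0.629 0.117 0.003]
[ 0.343 -0.016  0.931]
side catch_top 0.86 [509.4 369.1] [0.176 0.202 0.11 ]
side catch_top 0.71 [308.5 225.2] [0.489 0.021 0.084]
side catch_top 0.71 [418.3 128. ] [ 0.332 -0.286  0.108]
side lid_rib 0.7 [268.8 205.6] [ 0.574 -0.005  0.084]
side lid_rib 0.7 [370.6 111.7] [ 0.443 -0.325  0.107]
side lid_rib 0.59 [406.3 335.1] [0.303 0.195 0.115]
side box 0.9 [274.8 234. ] [0.545 0.044 0.069]
side box 0.76 [402.2 366.8] [0.301 0.226 0.089]
side box 0.64 [369.9 146.6] [ 0.427 -0.25   0.067]
side box 0.59 [212.8 281.5] [0.637 0.131 0.01 ]
side cologne_mid 0.85 [347.1 193.2] [ 0.444 -0.092  0.067]
side pin_dish 0.59 [209.6 280.4] [0.645 0.129 0.006]
side cream_jar 0.74 [292.4 189.9] [ 0.569 -0.119  0.02 ]
[0.347 0.442 0.598]
0.7
```

View pics/top0.png

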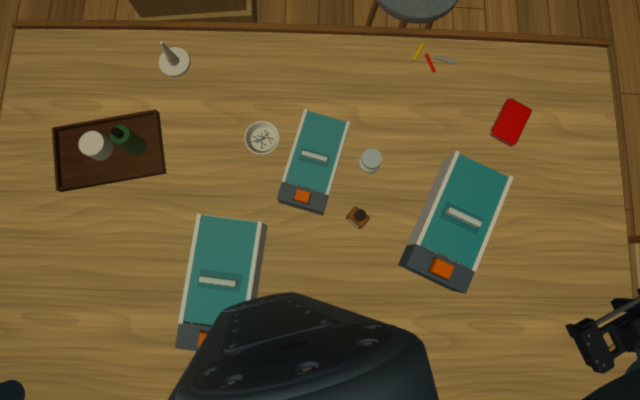

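View pics/side0.png

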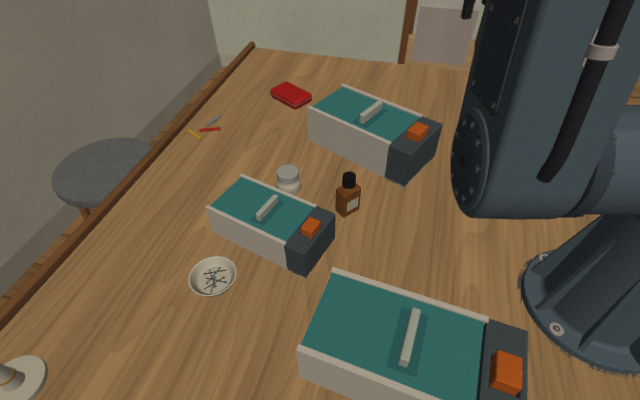

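Three boxes show in the top view, with centres at about (445,224), (226,283) and (315,165). The third is the one meant: it is the smallest, and its key top is at z≈0.085 while the others are at ≈0.108. I'll confirm that in a crop and refine its pose.

```bash
python3 - <<'E'
from h import *
np.set_printoptions(precision=4,suppress=True)
for cam,b in(("top",(270,100,390,240)),("side",(195,160,345,300))):
    im=np.load(cam+"i.npy");d=np.load(cam+"d.npy")
    x0,y0,x1,y1=b
    hsv=cv2.cvtColor(im,cv2.COLOR_RGB2HSV).astype(int)
    v,u=np.mgrid[0:400,0:640]; inb=(u>=x0)&(u<x1)&(v>=y0)&(v<y1)
    P=np.full((400,640,3),np.nan)
    for y in range(y0,y1):
        for x in range(x0,x1):
            if d[y,x]>0:P[y,x]=at_depth(cam,(x,y),d[y,x])
    z=np.nan_to_num(P[...,2])
    org=inb&(hsv[...,0]<14)&(hsv[...,1]>190)&(hsv[...,2]>120)&(z>.079)
    teal=inb&(hsv[...,0]>80)&(hsv[...,0]<100)&(hsv[...,1]>90)
    rib=inb&(hsv[...,1]<90)&(hsv[...,2]>110)&(z>.079)&(z<.095)
    for n,m in(("key",org),("teal",teal),("rib",rib)):
        Q=P[m&(z>0.03)]; r=cv2.minAreaRect((Q[:,:2]*1000).astype(np.float32))
        print(cam,n,len(Q),Q.mean(0),np.median(Q[:,2]),r)
    save(cam+"crop.png",cv2.resize(im[y0:y1,x0:x1],None,fx=4,fy=4,interpolation=cv2.INTER_CUBIC))
E
```

```text
Traceback (most recent call last):
  File "h.py", line 9, in at_depth
    R,t,r=ray(cam,px); return R.T@(r*z-t)
          ~~~^^^^^^^^
  File "h.py", line 4, in ray
    c=calibration(cam);K=np.array(c["intrinsics"]);R=np.array(c["R"]);t=np.array(c["t"])
ValueError: time passes only in moves, steps and waits
```

Too many calibration calls, so I'll cache them.

```bash
sed -i 's/^import numpy as np, cv2/import numpy as np, cv2, functools\ncalibration=functools.lru_cache(calibration)/' h.py
cat > seg.py <<'E'
from h import *
np.set_printoptions(precision=4,suppress=True)
def seg(cam,im,d,show=True):
    x0,y0,x1,y1=dict(top=(270,95,390,240),side=(195,150,345,300))[cam]
    hsv=cv2.cvtColor(im,cv2.COLOR_RGB2HSV).astype(int)
    v,u=np.mgrid[0:400,0:640]; inb=(u>=x0)&(u<x1)&(v>=y0)&(v<y1)
    P=np.zeros((400,640,3))
    for y in range(y0,y1):
        for x in range(x0,x1):
            if d[y,x]>0:P[y,x]=at_depth(cam,(x,y),d[y,x])
    z=P[...,2]; out={}
    for n,m in(("key",(hsv[...,0]<14)&(hsv[...,1]>190)&(hsv[...,2]>120)&(z>.079)),
        ("teal",(hsv[...,0]>80)&(hsv[...,0]<100)&(hsv[...,1]>90)&(z>.055)&(z<.08)),
        ("rib",(hsv[...,1]<90)&(hsv[...,2]>110)&(z>.079)&(z<.095))):
        m=cv2.morphologyEx((m&inb).astype(np.uint8),cv2.MORPH_OPEN,np.ones((2,2)))>0
        Q=P[m]; 
        if len(Q)<8: continue
        out[n]=Q.mean(0); r=cv2.minAreaRect((Q[:,:2]*1000).astype(np.float32))
        if show: print(cam,n,len(Q),out[n],np.median(Q[:,2]),np.array(r[0]),np.array(r[1]),r[2])
    save(cam+"crop.png",cv2.resize(im[y0:y1,x0:x1],None,fx=4,fy=4,interpolation=cv2.INTER_CUBIC))
    return out
E
python3 - <<'E'
from seg import *
for c in("top","side"): seg(c,np.load(c+"i.npy"),np.load(c+"d.npy"))
E
```

```text
top key 140 [0.4852 0.0169 0.0827] 0.08394105818215469 [485.5504  16.9635] [29.7953 23.2933] 80.64612579345703
top teal 2708 [ 0.5887 -0.0118  0.0686] 0.06877913444204618 [344.4694  16.8939] [112.7387 680.491 ] 83.40083312988281
top rib 110 [ 0.5658 -0.0079  0.0835] 0.0857531662131068 [293.9551 -17.6135] [586.2385  56.6008] 2.0857510566711426
side key 186 [0.4815 0.0226 0.0837] 0.08479524915443931 [248.9627  18.5918] [498.2405  32.6911] 0.5167694687843323
side teal 2960 [ 0.585  -0.0077  0.0695] 0.06952055232727708 [343.5411  18.5183] [116.7621 678.1005] 83.31554412841797
side rib 130 [ 0.5762 -0.0005  0.0858] 0.08658817978530944 [576.072   -3.4193] [58.9942  7.3575] 74.69007110595703
```

View pics/topcrop.png

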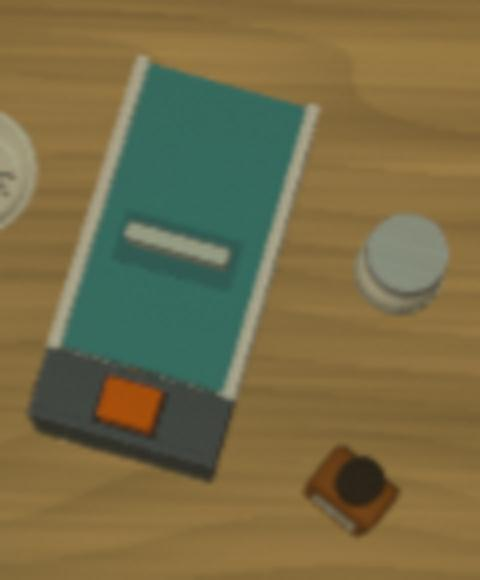

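The crop shows the small box: key at about (302,196), rib at about (314,157) in the full picture, jar on the right and bottle at lower right. I'll clean up the numbers next.

```bash
sed -i 's/np.ones((2,2)))>0/np.ones((3,3)))>0/; s/        Q=P\[m\]; /        Q=P[m\&(z>0.05)]; Q=Q[np.abs(Q-np.median(Q,0)).max(1)<.12] if len(Q) else Q/; s/        out\[n\]=Q.mean(0)/        out[n]=np.median(Q,0)/' seg.py
python3 - <<'E'
from seg import *
for c in("top","side"):
    o=seg(c,np.load(c+"i.npy"),np.load(c+"d.npy"))
    v=(o["rib"]-o["key"])[:2]; print(np.linalg.norm(v),np.degrees(np.arctan2(v[1],v[0])))
    i=np.load(c+"i.npy");d=np.load(c+"d.npy")
s=sense(); print(s["orientation"],s["wrist_force"],s["time"])
E
```

```text
top key 138 [0.4875 0.0186 0.0842] 0.08422240930485841 [487.1337  18.9774] [30.4246 22.6115] 76.5849838256836
top teal 2706 [ 0.5973 -0.0096  0.0688] 0.06876286983569968 [594.0104  -9.4374] [ 92.4855 173.6477] 75.18016052246094
top rib 108 [ 0.5781 -0.007   0.0863] 0.08626175791169904 [578.4995  -5.9149] [57.6157 10.0042] 74.73609924316406
0.09410201252353383 -15.810355078206431
side key 172 [0.4863 0.0221 0.085 ] 0.08501866117859172 [486.7155  20.0805] [30.8466 22.6248] 75.28568267822266
side teal 2941 [ 0.5942 -0.0088  0.0695] 0.06950261560860883 [592.1097 -13.5168] [ 96.6462 175.1525] 75.0855712890625
side rib 128 [ 0.5787 -0.0009  0.0874] 0.08737197489772155 [577.6618  -3.8926] [58.9117 11.1006] 72.09038543701172
0.09519118291358357 -14.035944376391479
[[ 0.9001  0.4357  0.    ]
 [ 0.4357 -0.9001  0.    ]
 [ 0.     -0.     -1.    ]] [ 0.3804  0.8362 -0.3738] 0.7
```

```bash
cat >> h.py <<'E'
yaw=np.radians(-15.); X=np.array([np.cos(yaw),np.sin(yaw),0]); Y=np.array([-X[1],X[0],0])
R0=np.column_stack([X,-Y,[0,0,-1.]])
KEY=np.array([.487,.0193,0]); C=KEY+.0895*X
def bp(x,y,tip): return C+x*X+y*Y+np.array([0,0,tip+.014])
E
python3 - <<'E'
from h import *
np.set_printoptions(precision=3,suppress=True)
grasp()
move_ptp(bp(-.0895,0,.15),R0)
move_l(bp(-.0895,0,.093),.1)
hold(.3)
f=[]
for _ in range(6): f.append(sense()["wrist_force"]); hold(.03)
print(np.array(f)); b=np.mean(f,0); np.save("b.npy",b)
s=sense(); print(s["ee_pos"],s["gripper_width"],s["time"])
tip=.093; con=None; mx=0
while tip>.0765:
    tip-=.0004 if con is None else .0003
    move_l(bp(-.0895,0,tip),.01)
    s=sense(); F=s["wrist_force"]-b; z=s["ee_pos"][2]-.014
    print(f"{s['time']:.2f} cmd {tip*1e3:.2f} z {z*1e3:.2f} F {F.round(2)}")
    if con is None and F[2]>1.: con=z; 
    if F[2]>17.5: print("force stop");break
    if con and z<con-.0025 and F[2]<mx-.8: print("drop");break
    if con and z<con-.0047: print("depth");break
    mx=max(mx,F[2])
im,d=capture("top"); np.save("i1.npy",im);np.save("d1.npy",d); im2,d2=capture("side"); save("s1.png",im2); np.save("i2.npy",im2);np.save("d2.npy",d2)
print(sense()["time"])
E
python3 - <<'E'
from seg import *
seg("top",np.load("i1.npy"),np.load("d1.npy"));seg("side",np.load("i2.npy"),np.load("d2.npy"))
E
```

```text
[[ 0.951 -0.388 -0.439]
 [ 0.779 -0.754 -0.155]
 [-0.441 -0.497  0.732]
 [ 0.484 -0.466  0.155]
 [-0.109  0.912  0.014]
 [-0.042 -0.123  0.972]]
[0.487 0.019 0.107] 0.00046868348782490136 5.3333
5.58 cmd 92.60 z 92.57 F [-0.08 -0.06 -0.05]
5.83 cmd 92.20 z 92.13 F [-0.9   0.55 -0.05]
6.08 cmd 91.80 z 91.77 F [-0.24 -0.1  -0.22]
6.33 cmd 91.40 z 91.37 F [ 0.87  0.   -0.56]
6.58 cmd 91.00 z 90.97 F [-0.81  0.13 -0.59]
6.83 cmd 90.60 z 90.58 F [-0.04 -0.23  0.48]
7.08 cmd 90.20 z 90.15 F [ 0.12  0.67 -0.08]
7.33 cmd 89.80 z 89.76 F [-0.44  0.46 -0.62]
7.58 cmd 89.40 z 89.39 F [-0.05 -0.61 -0.4 ]
7.83 cmd 89.00 z 88.95 F [-0.31 -0.38 -0.32]
8.08 cmd 88.60 z 88.55 F [ 0.52 -0.54 -0.31]
8.33 cmd 88.20 z 88.17 F [-0.48 -0.24 -0.63]
8.58 cmd 87.80 z 87.80 F [ 0.08 -0.41 -0.42]
8.83 cmd 87.40 z 87.35 F [-0.34  0.78  0.19]
9.08 cmd 87.00 z 86.96 F [-1.27  0.05 -0.64]
9.33 cmd 86.60 z 86.57 F [-0.65  0.22 -0.6 ]
9.58 cmd 86.20 z 86.17 F [-0.46  0.74 -0.15]
9.83 cmd 85.80 z 85.75 F [-0.19  0.19  0.63]
10.08 cmd 85.40 z 85.37 F [-0.6   0.6  -0.18]
10.33 cmd 85.00 z 84.97 F [-0.6   0.22 -0.04]
10.
[... 399 characters left out ...]
8 -0.2 ]
12.83 cmd 81.50 z 81.48 F [-0.56  0.18 -0.91]
13.08 cmd 81.20 z 81.15 F [-0.51  0.6  -1.65]
13.33 cmd 80.90 z 80.89 F [ 0.21  0.8  -0.55]
13.58 cmd 80.60 z 80.57 F [ 0.39 -0.68 -0.52]
13.83 cmd 80.30 z 80.27 F [0.16 0.01 0.09]
drop
13.9333
top teal 487 [ 0.663  -0.0225  0.0689] 0.06886142610051033 [662.7766 -27.7239] [92.6886 35.2822] 77.21792602539062
side key 141 [0.4846 0.026  0.0848] 0.0847926871373862 [487.1079  20.1393] [32.2285 23.635 ] 78.2861557006836
side teal 1692 [ 0.6286 -0.0045  0.0696] 0.06957755378427266 [592.3475 -12.8782] [ 94.1542 175.8937] 74.67766571044922
side rib 12 [0.5853 0.0229 0.0873] 0.0872551963384882 [585.5858  23.0255] [4.4669 4.8327] 21.66644859313965
```

```bash
python3 - <<'E'
from h import *
i=np.load("i2.npy"); print(proj("side",bp(-.0895,0,.085)-[0,0,.014]))
save("s1c.png",cv2.resize(i[110:300,200:400],None,fx=3,fy=3,interpolation=cv2.INTER_CUBIC))
E
```

```text
[309.83254279 224.16874737]
```

View pics/s1c.png

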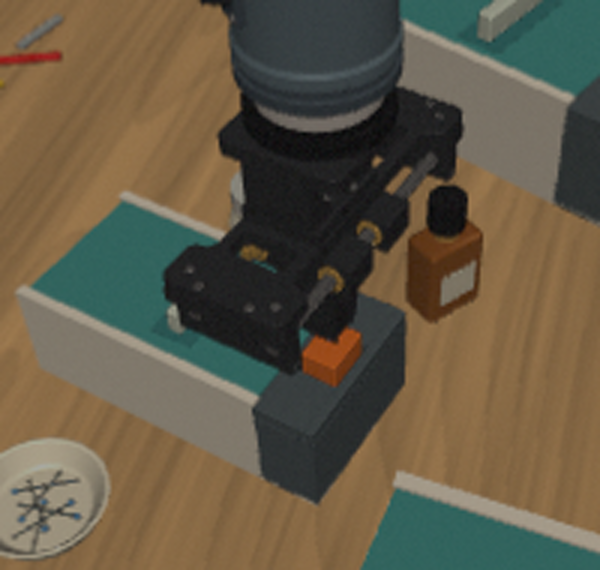

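The finger has not reached the key yet: its visible top is still at 0.085 at about (310,224), and the lid is shut. I'll carry on down, averaging the force and watching the lid end from above.

```bash
cat > press.py <<'E'
from h import *
u,v=np.meshgrid(np.arange(270,390),np.arange(60,240))
c=calibration("top");K=np.array(c["intrinsics"])
d0=np.stack([(u-K[0,2])/K[0,0],(v-K[1,2])/K[1,1]],-1); U=d0.copy()
for _ in range(20): U=d0/(1+c["k1"]*(U**2).sum(-1,keepdims=True))
RAY=np.dstack([U,np.ones(u.shape)]) @ np.array(c["R"]); O=-np.array(c["R"]).T@np.array(c["t"])
def lidend(im=None):
    if im is None: im,_=capture("top")
    hsv=cv2.cvtColor(im[60:240,270:390],cv2.COLOR_RGB2HSV).astype(int)
    m=(hsv[...,0]>80)&(hsv[...,0]<100)&(hsv[...,1]>90)
    P=O+RAY*((.069-O[2])/RAY[...,2])[...,None]
    q=(P-C)@X; return np.percentile(q[m&(np.abs((P-C)@Y)<.045)&(q>.04)&(q<.23)],99)
def force(n=4):
    f=[]
    for _ in range(n): f.append(sense()["wrist_force"]); hold(.02)
    return np.mean(f,0)
E
python3 - <<'E'
from press import *
b=np.load("b.npy"); e0=lidend(np.load("topi.npy")); print(e0,lidend(np.load("i1.npy")))
tip=.0803; con=None; b2=force(8)-b; print("base now",b2); b=b+b2; np.save("b.npy",b)
while tip>.070:
    tip-=.0005 if con is None else .0003
    move_l(bp(-.0895,0,tip),.01)
    F=force(3)-b; s=sense(); z=s["ee_pos"][2]-.014; e=lidend()-e0 if con else 0
    print(f"{s['time']:.2f} z {z*1e3:.2f} F {F.round(2)} lid {e*1e3:.1f}")
    if con is None and F[2]>1.: con=z
    if F[2]>17.5: print("force stop");break
    if e>.012: print("released");break
    if con and z<con-.005: print("depth");break
im2,d2=capture("side"); np.save("i2.npy",im2);np.save("d2.npy",d2)
print(sense()["time"],lidend()-e0)
E
```

```text
0.10677882608122241 0.10732814386137983
base now [-0.32543518  0.23284007 -0.21092619]
14.37 z 79.78 F [ 0.3  -0.08 -0.33] lid 0.0
14.67 z 79.27 F [ 0.19  0.63 -0.07] lid 0.0
14.97 z 78.76 F [ 0.39 -0.18 -0.37] lid 0.0
15.27 z 78.27 F [ 0.01 -0.34 -0.27] lid 0.0
15.57 z 77.78 F [ 0.07  0.14 -0.04] lid 0.0
15.87 z 77.29 F [ 0.35 -0.43 -0.1 ] lid 0.0
16.17 z 76.78 F [ 0.06  0.06 -0.24] lid 0.0
16.47 z 76.28 F [0.15 0.07 0.1 ] lid 0.0
16.77 z 75.78 F [ 0.15 -0.02  0.01] lid 0.0
17.07 z 75.30 F [0.17 0.01 0.07] lid 0.0
17.37 z 74.78 F [-0.09 -0.4  -0.72] lid 0.0
17.67 z 74.29 F [-0.42 -0.36 -0.04] lid 0.0
17.97 z 73.79 F [-0.11  0.19 -0.06] lid 0.0
18.27 z 73.28 F [ 0.68  0.5  -0.34] lid 0.0
18.57 z 72.79 F [-0.06 -0.51 -0.08] lid 0.0
18.87 z 72.26 F [ 0.18 -0.06  0.35] lid 0.0
19.17 z 71.79 F [0.22 0.08 0.23] lid 0.0
19.47 z 71.27 F [-0.04  0.77 -0.29] lid 0.0
19.77 z 70.78 F [ 0.27 -0.02 -0.5 ] lid 0.0
20.07 z 70.27 F [-0.46 -0.41  0.16] lid 0.0
20.37 z 69.79 F [ 0.08 -0.37  0.32] lid 0.0
20.4167 0.00027969650761779097
```

```bash
python3 - <<'E'
from h import *
i=np.load("i2.npy"); d=np.load("d2.npy"); print(sense()["ee_pos"],sense()["orientation"],sense()["gripper_width"])
save("s2c.png",cv2.resize(i[170:270,260:360],None,fx=6,fy=6,interpolation=cv2.INTER_CUBIC))
for r in range(200,232,3): print(r,[tuple((at_depth("side",(c,r),d[r,c])*1000).round().astype(int).tolist()) for c in (300,305,310,315,320)])
E
```

```text
[0.48700766 0.01929316 0.08380156] [[ 9.65917390e-01 -2.58850528e-01  6.82190351e-06]
 [-2.58850528e-01 -9.65917390e-01  7.92940647e-06]
 [ 4.53686419e-06 -9.42500493e-06 -1.00000000e+00]] 0.0006777587402478714
200 [(484, 71, 197), (476, 69, 197), (475, 50, 179), (468, 48, 179), (460, 45, 178)]
203 [(481, 78, 198), (477, 68, 190), (473, 56, 178), (466, 54, 179), (459, 49, 176)]
206 [(480, 83, 198), (483, 52, 165), (473, 56, 172), (465, 57, 176), (459, 50, 170)]
209 [(480, 82, 191), (483, 53, 160), (472, 62, 172), (465, 58, 170), (460, 48, 161)]
212 [(476, 95, 198), (477, 70, 173), (481, 35, 135), (465, 58, 163), (481, -26, 71)]
215 [(474, 100, 198), (475, 76, 172), (481, 34, 127), (477, 19, 112), (479, -18, 72)]
218 [(474, 103, 195), (490, 35, 118), (481, 36, 121), (478, 17, 102), (477, -10, 73)]
221 [(474, 103, 189), (490, 34, 109), (481, 35, 112), (478, 18, 95), (475, -4, 72)]
224 [(509, 10, 69), (491, 33, 99), (481, 37, 106), (478, 17, 86), (472, 8, 77)]
227 [(505, 21, 74), (493, 28, 85), (482, 35, 97), (476, 23, 85), (471, 9, 71)]
230 [(504, 26, 72), (492, 34, 84), (483, 32, 85), (476, 25, 79), (469, 17, 72)]
```

View pics/s2c.png

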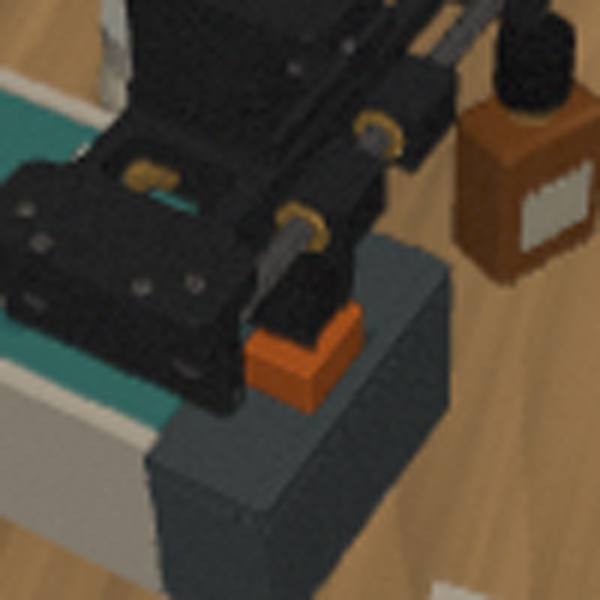

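The finger's lower edge is still a few mm above the key top, reading z≈0.09 at crop (310,340). So with the fingers closed, the real tip stands higher than the 14 mm figure implies. I'll continue.

```bash
cat > go.py <<'E'
from press import *
b=np.load("b.npy"); e0=.1068
tip=sense()["ee_pos"][2]-.014; con=None; lo=tip-.016
while tip>lo:
    tip-=.0007 if con is None else .0004
    move_l(bp(-.0895,0,tip),.02)
    F=force(2)-b; s=sense(); z=s["ee_pos"][2]; e=lidend()-e0 if con else 0
    print(f"{s['time']:.2f} tcp {z*1e3:.2f} F {F.round(2)} lid {e*1e3:.1f}")
    if con is None and F[2]>1.3: con=z
    if F[2]>17.5: print("force stop");break
    if e>.010: print("released");break
    if con and z<con-.005: print("depth");break
print(sense()["time"],lidend()-e0)
im2,d2=capture("side"); np.save("i2.npy",im2);np.save("d2.npy",d2)
E
python3 go.py
```

```text
20.75 tcp 83.04 F [-0.3   0.01 -0.27] lid 0.0
21.03 tcp 82.36 F [-0.38 -0.24 -0.31] lid 0.0
21.32 tcp 81.68 F [0.24 0.28 0.17] lid 0.0
21.60 tcp 80.95 F [-0.07 -0.35  0.91] lid 0.0
21.88 tcp 80.28 F [-0.55  0.38 -0.06] lid 0.0
22.17 tcp 79.56 F [0.45 0.23 0.48] lid 0.0
22.45 tcp 79.05 F [-0.27  0.16  1.98] lid 0.0
22.73 tcp 78.87 F [-1.14  0.66  5.39] lid 0.3
23.07 tcp 78.53 F [-1.86  0.63  5.97] lid 0.4
23.40 tcp 78.18 F [-1.43  0.46  6.54] lid 0.5
23.73 tcp 77.77 F [-1.81 -0.08  6.02] lid 0.3
24.07 tcp 77.39 F [-1.4   0.08  6.71] lid 0.5
24.40 tcp 76.98 F [-2.22  0.73  7.02] lid 0.2
24.73 tcp 76.59 F [-1.7   0.25  6.93] lid 0.3
25.07 tcp 76.21 F [-2.89  0.37  7.35] lid 0.3
25.40 tcp 75.86 F [-2.12  0.44  6.89] lid 0.3
25.73 tcp 75.46 F [-2.72  0.58  7.86] lid 0.2
26.07 tcp 74.98 F [-2.16  0.71  6.62] lid 22.6
released
26.1167 0.022571367972151563
```

The lid let go at about 7.4 N after 3.9 mm of travel, with a spring slope of about 0.4 N/mm and 22.6 mm of spring-out. That is within 6–12 N, so the catch is sound and the lid goes home again. The real tip is about 6 mm above the TCP, so I'll use that.

```bash
cat > go2.py <<'E'
from press import *
def tp(x,z): return C+x*X+np.array([0,0,z])
b=np.load("b.npy")
move_l(tp(-.0895,.105),.1)
move_l(tp(.060,.105),.15)
move_l(tp(.060,.080),.08)
b=force(5); np.save("b.npy",b)
for z in(.077,.074,.071):
    move_l(tp(.060,z),.02); F=force(2)-b; print(z,F.round(2))
    if F[2]>2: move_l(tp(.060,z+.003)); break
im2,d2=capture("side"); save("s3.png",im2[120:280,180:380].repeat(3,0).repeat(3,1)); print(lidend()-.1068,sense()["time"])
E
python3 go2.py
```

```text
0.077 [-0.05  0.02 -0.67]
0.074 [-0.06  0.53 -0.36]
0.071 [ 0.44 -0.32 -0.31]Traceback (most recent call last):
  File "go2.py", line 11, in <module>
    im2,d2=capture("side"); save("s3.png",im2[120:280,180:380].repeat(3,0).repeat(3,1)); print(lidend()-.1068,sense()["time"])
                                                                                               ~~~~~~^^
  File "press.py", line 12, in lidend
    q=(P-C)@X; return np.percentile(q[m&(np.abs((P-C)@Y)<.045)&(q>.04)&(q<.23)],99)
                      ~~~~~~~~~~~~~^^^^^^^^^^^^^^^^^^^^^^^^^^^^^^^^^^^^^^^^^^^^^^^^
    return _quantile_unchecked(
        a, q, axis, out, overwrite_input, method, keepdims, weights)
    return _ureduce(a,
                    func=_quantile_ureduce_func,
    ...<5 lines>...
                    overwrite_input=overwrite_input,
                    method=method)
    r = func(a, **kwargs)
    result = _quantile(arr,
                       quantiles=q,
    ...<2 lines>...
                       out=out,
                       weights=wgt)
    slices_having_nans = np.isnan(arr[-1, ...])
                                  ~~~^^^^^^^^^
IndexError: index -1 is out of bounds for axis 0 with size 0
```

View pics/s3.png

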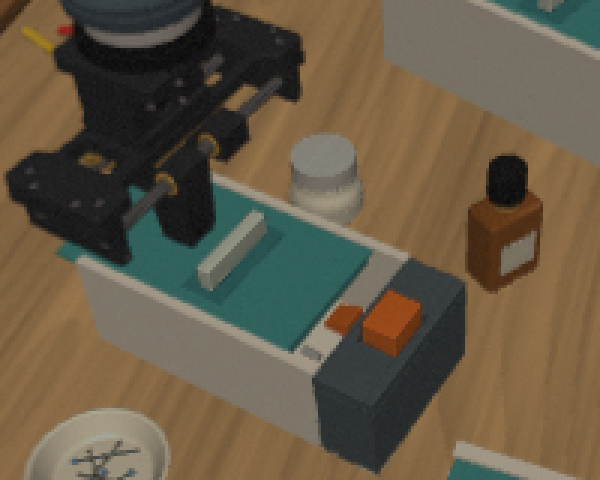

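The lid is out with the rib at crop (232,250). The finger stands free on its +x side at (185,235), and the jar and bottle are undisturbed. Next I push the lid home, watching the force.

```bash
cat > go3.py <<'E'
from press import *
def tp(x,z): return C+x*X+np.array([0,0,z])
b=np.load("b.npy"); z=.071; x=.048; pk=0
print(sense()["time"]); move_l(tp(x,z),.06)
con=None
while x>.010:
    x-=.0015 if x>.030 else .0007
    move_l(tp(x,z),.02); F=force(2)-b; s=sense(); f=F@X; a=(s["ee_pos"]-C)@X
    print(f"{s['time']:.2f} x {a*1e3:.2f} f {f:.2f} Fz {F[2]:.2f}")
    if f>20 or abs(F[2])>8: print("stop force");break
    if pk>4.5 and f<pk-3: print("click?");break
    if s["time"]>45: print("time");break
    pk=max(pk,f)
E
python3 go3.py
```

```text
29.475
30.11 x 46.61 f -0.07 Fz -0.16
30.39 x 44.98 f 0.51 Fz 0.02
30.68 x 43.43 f -0.01 Fz -0.39
30.96 x 41.94 f -0.41 Fz -0.32
31.24 x 40.41 f 0.04 Fz -0.64
31.52 x 38.85 f 0.12 Fz -0.19
31.81 x 37.52 f 1.01 Fz -0.87
32.09 x 36.14 f 2.00 Fz -0.96
32.38 x 34.92 f 3.20 Fz -1.64
32.66 x 34.10 f 6.77 Fz -4.25
32.94 x 32.94 f 8.00 Fz -5.14
33.23 x 31.51 f 8.67 Fz -5.10
33.51 x 30.92 f 9.38 Fz -5.62
33.79 x 30.21 f 8.28 Fz -5.73
34.08 x 28.97 f 6.05 Fz -3.11
click?
```

That drop came at x≈29 mm, where the lid is still about 13 mm open, so it was the ramp and not the click. Continuing.

```bash
sed -e 's/x=.048/x=(sense()["ee_pos"]-C)@X/' -e 's/move_l(tp(x,z),.06)/0/' -e 's/x>.030 else .0007/x>.019 else .0006/; s/else .0015/&/' -e 's/-=.0015/-=.001/' -e 's/abs(F\[2\])>8/abs(F[2])>14/' -e 's/if pk>4.5 and f<pk-3/if a<.0185 and f<pk-3.5/' -e 's/f>20/f>22/' go3.py > go4.py; python3 go4.py
```

```text
34.075
34.36 x 28.83 f 5.07 Fz -2.82
34.64 x 28.08 f 6.75 Fz -3.61
34.92 x 27.38 f 8.36 Fz -5.30
35.21 x 26.65 f 9.18 Fz -6.14
35.49 x 25.90 f 10.54 Fz -6.93
35.77 x 23.75 f 5.58 Fz -1.57
36.06 x 23.08 f 6.95 Fz -2.89
36.34 x 22.15 f 7.04 Fz -3.37
36.62 x 21.20 f 7.33 Fz -3.48
36.91 x 19.26 f 3.73 Fz 0.60
37.19 x 18.57 f 4.06 Fz 2.52
37.48 x 17.94 f 3.75 Fz 2.06
click?
```

```bash
python3 - <<'E'
from h import *
im2,d2=capture("side"); save("s4.png",im2[140:280,190:350].repeat(4,0).repeat(4,1)); print(sense()["time"])
E
```

```text
37.525
```

View pics/s4.png

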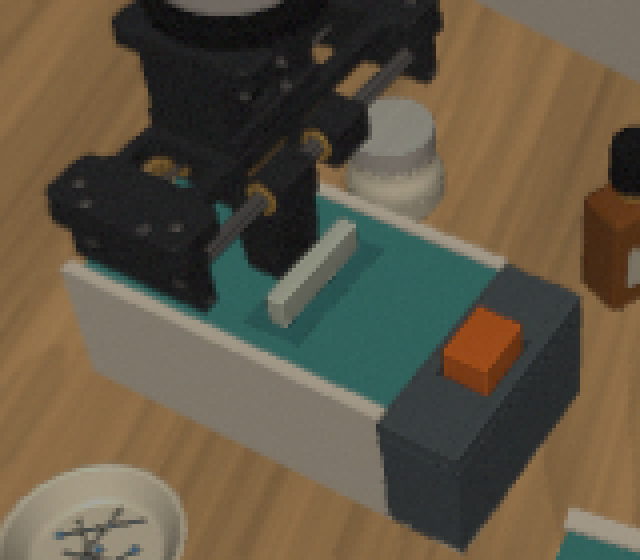

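The lid is almost or fully home, with the rib at full-image (268,208). I'll press on gently in small steps until it is firm, then back off and check that it stays.

```bash
cat > go5.py <<'E'
from press import *
def tp(x,z): return C+x*X+np.array([0,0,z])
b=np.load("b.npy"); z=.071; x=(sense()["ee_pos"]-C)@X
while x>.010:
    x-=.0005
    move_l(tp(x,z),.02); F=force(2)-b; s=sense(); f=F@X; a=(s["ee_pos"]-C)@X
    print(f"{s['time']:.2f} x {a*1e3:.2f} f {f:.2f} Fz {F[2]:.2f}")
    if f>15.5 or s["time"]>44: break
move_l(tp(.035,z),.05)
im,d=capture("side"); np.save("i5.npy",im); save("s5.png",im[140:280,190:350].repeat(4,0).repeat(4,1))
print(spot_point("side","lid_rib")[:3],sense()["time"])
E
python3 go5.py
```

```text
37.81 x 17.94 f 5.43 Fz 2.09
38.09 x 17.88 f 7.35 Fz -0.08
38.38 x 17.86 f 8.50 Fz -0.94
38.66 x 17.87 f 10.85 Fz -3.41
38.94 x 17.83 f 12.19 Fz -4.31
39.23 x 17.81 f 13.93 Fz -5.41
39.51 x 17.79 f 15.24 Fz -6.97
39.79 x 17.78 f 17.05 Fz -8.95
[{'position': [269.0, 203.9], 'p': 0.71}, {'position': [407.4, 337.1], 'p': 0.7}] 40.4667
```

View pics/s5.png

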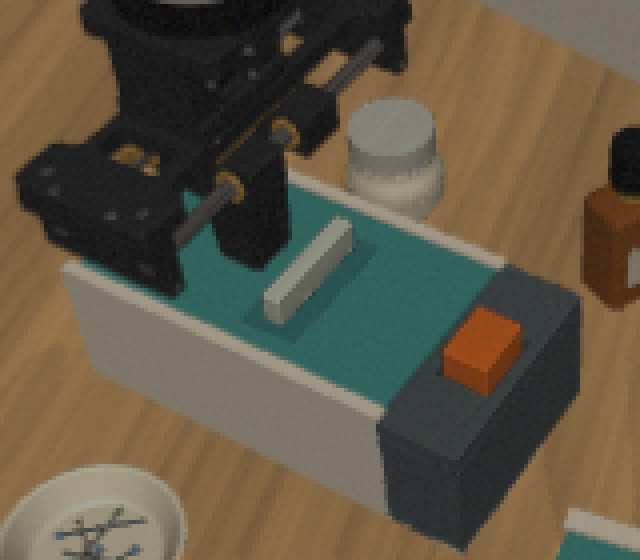

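At x=17.8 mm the lid met a rigid stop. With the finger backed off, the rib stayed at (269,204), as it was originally, and there is no gap at the housing. The catch holds. Now I retreat, check from above and hand in.

```bash
python3 - <<'E'
from press import *
def tp(x,z): return C+x*X+np.array([0,0,z])
move_l(tp(.035,.16),.12); move_l(tp(-.06,.26),.15)
e=lidend()-.1068; s=sense(); print(e,s["time"],s["wrist_force"])
if abs(e)<.005: print(close_job())
E
```

```text
Traceback (most recent call last):
  File "press.py", line 12, in lidend
    q=(P-C)@X; return np.percentile(q[m&(np.abs((P-C)@Y)<.045)&(q>.04)&(q<.23)],99)
                      ~~~~~~~~~~~~~^^^^^^^^^^^^^^^^^^^^^^^^^^^^^^^^^^^^^^^^^^^^^^^^
IndexError: index -1 is out of bounds for axis 0 with size 0
```

The arm hides the lid end from above, so I'll check the rib in the side view instead and hand in.

```bash
python3 - <<'E'
from seg import *
im,d=capture("side"); o=seg("side",im,d); s=sense(); print(s["time"],s["ee_pos"],s["wrist_force"])
if "rib" in o and abs((o["rib"]-[.5787,-.0009,.0874])@X)<.005: print(close_job())
E
```

```text
side key 169 [0.4865 0.021  0.0851] 0.08513806370693335 [486.2174  19.9985] [31.1563 23.3053] 78.09342956542969
side teal 2936 [ 0.5938 -0.0088  0.0695] 0.06951695248471426 [592.4341 -13.0143] [ 94.5957 175.9949] 75.40416717529297
side rib 117 [ 0.5779 -0.0034  0.0873] 0.08730982088347565 [578.338   -4.2835] [58.4877 10.5415] 75.66217041015625
42.525 [0.5154 0.0116 0.259 ] [-0.2981 -0.1955  0.3993]
the job is handed in; nothing more can be done
None
```

The catch let go at about 7.4 N (peak reading 7.9 N), so it is sound; I pushed the lid home, it stayed shut when the finger backed off, and I handed the job in at about 42.5 s.

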